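# Lock the polishing work holder with the T-handle key

## Robot

A 6-joint arm with a two-finger parallel gripper is mounted at the origin on the work surface. World frame = base frame: x ahead of the robot, y to its left, z up, the work surface at z = 0. Lengths are in mm, angles in rad, forces in N, time in s.
With the tool pointing down it reaches from about 325 to 875 mm from the base axis. Payload 4.4 kg.
Tool frame: the origin (TCP) lies midway between the tips of the shut fingers; the grasp point (between the pads) lies 19 mm behind it; z points along the fingers, y is the direction in which the jaws open and shut (so a half turn about z gives the same grasp; the last joint's range is limited). The gripper opens to 85 mm and grips with 20 to 120 N. Pads are 22 mm wide; open, the fingers measure 114 mm over their backs; the gripper's body (76 mm by 85 mm) begins 54 mm behind the grasp point. The pads swing forward as they close: fully open they stand 13 mm farther back than shut.
Start: joints at [1.01, 0.207, 1.542, -0, 1.393, -0.15], TCP at [229.632, 527.159, 231.282] pointing down, gripper open.
Joint ranges: [-2.73, 2.73], [-0.86, 2.22], [0.23, 2.46], [-1.11, 4.25], [0.08, 2.63], [-2.82, 2.82]. Speed limits (rad/s): [2.79, 2.79, 3.14, 3.14, 3.14, 3.14].

## Interface

Orientations are given as a rotation vector (axis times angle).
In Python, from station import observe, get_image, camera_model, finish_job gives the robot as it stands. The module is installed in compiled form; this text tells all that it offers.
- The arm moves only by the tool step_arm, never from a script. Its argument "series" is one flat list of numbers, 7 for each row, row after row: the opening, from 0 (shut) to 1 (fully open), then the shift along the world's x, y, z in cm, then the turn, a rotation vector about the world's x, y, z in degrees. In form: [claw, x, y, z, ax, ay, az, claw, x, y, z, ax, ay, az, ...]. A call has 1 to 10 rows; each row shifts and turns the pose as measured when the row begins; what a row does not reach is not made up. A row lasts 1/8 s, in which the tool goes at most 62.5 mm and 10.7 degrees, less where a joint would pass 70% of its speed; a pose out of reach is approached as far as the arm can. A call is refused whole if a number of a shift passes 6.25 or a number of a turn 10.7, either way. A call with a gripper value outside its range is refused whole. The fingers move at their own pace and stop on an object; "grip_force" is the grip in N (left out, the last holds). Time passes only in rows, so rows that do not move let the fingers close. It gives the time, the measured TCP pose, the force and the opening at its end, in the units of the state.
- observe(): the state, without advancing time (a new reading comes with each control period).
- get_image(name): name is "side" or "top"; returns (picture, depth): 384x512x3 uint8, red, green, blue; 384x512 float32, mm along the optical axis (not along the pixel's ray), 0 where there is no reading.
- camera_model(name): a dict with "fx", "fy", "cx", "cy" (pixels), "eye" and "attitude" of the camera in the world. Camera axes: x right, y down, z forward; pixel columns grow to the right and rows downward; lengths in mm; the calibration is good to about 2 mm. A picture is of the moment at which its call begins. camera_model takes no time and is no camera call.
- finish_job(): hands the job in, once; it reports no verdict.
The state is a dict: "clock": time; "joints": joint angles; "joint_velocities": joint speeds; "joint_efforts": joint torques, N m; "tool_pos": TCP position; "tool_rot": TCP orientation; "wrist_force": force on the tool from outside, world axes, zero at the start; "moment": the same for the moment, N m; "width": opening from 0.0 (shut) to 1.0 (fully open).
Only numpy, scipy, OpenCV 4.12 (cv2) and the standard library are available. Lean on these libraries where they do the work, as an engineer would, in place of code of your own. Each camera call takes 0.05 s, during which the arm holds its last target.

## Task

Take the red-handled T key out of the rack, set its forked foot down over the yellow cross-bar at the bottom of the well in the steel work holder, and turn the bar clockwise (seen from above) with the key until it meets its stop. Leave the red key standing in the well. Leave the blue-handled key in the rack, and do not reach into the well with the fingers.

Things in the scene. Friction and masses are not known exactly. Their poses are not given: they have to be found in the camera images.
- red_key: Red T key, 120 mm tall, 0.22 kg, upright in either rack bore. Origin: centre of foot's underside, z up. Handle: flat-sided bar along x, 90 long, 16 thick, 20 high, centre 110 above origin. Shank 14 dia. Foot 30 dia, 40 high; its lowest 18 mm is a fork: two prongs at y = +/-9.5 to 14, 12 wide in x, slot 19 wide running along x (parallel to handle). A half turn about z gives the same key.
- blue_key: T key of the same size and axes, blue handle, plain round foot that cannot fit over the cross-bar; stays in the rack's other bore. Rack: grey fixed block 70 x 190 mm, 48 high; two bores 32 dia, 40 deep, 110 apart, in which the keys stand loosely (handle tops 128 mm above the table), lean slightly and can turn.
- well (a point): Centre of the well's mouth, level with the top of the fixed round steel faceplate (110 dia, 105 mm above table, on a blue foot 130 square); z up, yaw varies. Well: round, 42 dia; the prongs rest on its floor 34 mm below the mouth. Yellow cross-bar across its centre: 37 long, 10 thick, top 22 mm below the mouth. Two black marks on the faceplate line up with the bar at its stop.
- screw (a joint): Cross-bar's angle, rad, growing clockwise from above. At q the bar lies at -q about z from the x axis of well. Starts 0.1 to 0.35; hard stop at 1.05. Turns with 0.12 N m, stays where left. Lower the key with its handle parallel to the bar (within 0.35 rad): the fork then straddles it, and has about 0.5 rad of play either way before the prongs drive the bar.
Things that resemble listed ones, but are neither listed nor needed, are in the scene too. Leave any turquoise look-alike of the red_key alone. Of the things that look like the part that bears well, the larger one is meant.

How it is judged:
By the outcome, as a careful person would: the job done as asked, in the order asked, and still so for the second after the job is handed in, with the robot touching nothing.
It also fails if it takes over 51 s, if anything falls off the work surface, if the arm or the gripper's body presses on something with over 40 N, if the wrist force passes 120 N, or if a joint passes its speed limit or range.

## Working session

There is one attempt and no reset: what is moved stays moved. The work goes in short steps, Python scripts to look and compute and a tool call to move; the robot and the scene stay as the last step left them, time stands still between calls to the robot, and variables do not carry over. Pictures are saved under pics/ and viewed, and the job is handed in when it is done.

Besides the shell and the picture viewer there is one more tool, called after ">>>" by a JSON object that holds its "op" and its "data", one argument or row to a line. step_arm: Moves the arm, as the interface text tells. Its arguments: {"type":"object","properties":{"series":{"type":"array","items":{"type":"number"}},"grip_force":{"type":"number"}},"required":["series"]}

```bash
mkdir -p pics
python3 - <<'E'
from station import *
import cv2,numpy as np
s=observe();print({k:np.round(v,3) for k,v in s.items()})
for n in("top","side"):
    p,d=get_image(n);m=camera_model(n);print(n,m)
    cv2.imwrite(f"pics/{n}0.png",p[:,:,::-1]);np.savez(f"pics/{n}0.npz",p=p,d=d)
E
```

```text
{'clock': np.float64(0.0), 'joints': array([ 1.009,  0.207,  1.543, -0.   ,  1.393, -0.15 ]), 'joint_velocities': array([ 0.001, -0.   , -0.001, -0.001, -0.   ,  0.001]), 'joint_efforts': array([-0.0000e+00, -3.8302e+01, -2.9161e+01, -0.0000e+00,  1.0000e-02,
       -0.0000e+00]), 'tool_pos': array([229.239, 526.507, 230.113]), 'tool_rot': array([-6.410e-01, -3.075e+00,  3.000e-03]), 'wrist_force': array([-0.176,  0.435,  0.297]), 'moment': array([-0.033,  0.014, -0.003]), 'width': np.float64(1.001)}
top {'fx': 422.9847800410402, 'fy': 422.9847800410402, 'cx': 258.03328251116244, 'cy': 195.56618693700423, 'eye': array([ 436.81175911,  -41.54963984, 1115.77542589]), 'attitude': array([-2.14309313,  2.15931792, -0.16750102])}
side {'fx': 403.2878525892022, 'fy': 403.2878525892022, 'cx': 251.855057343758, 'cy': 186.6810356868891, 'eye': array([542.29262657, 588.50147153, 681.46523453]), 'attitude': array([ 0.05293871, -2.87481312,  1.26061886])}
```

View pics/top0.png

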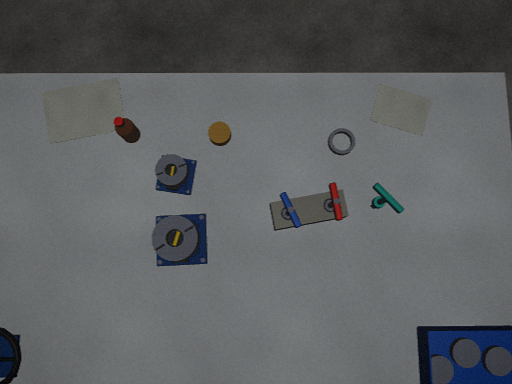

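View pics/side0.png

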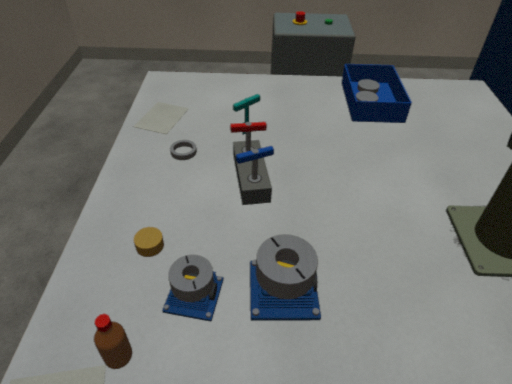

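```bash
cat > h.py <<'E'
import numpy as np,cv2
from scipy.spatial.transform import Rotation as R
from station import *
def w(n,u,v,z=None,d=None):
    m=camera_model(n);r=np.array([(u-m['cx'])/m['fx'],(v-m['cy'])/m['fy'],1.])
    a=R.from_rotvec(m['attitude']).as_matrix()@r
    if d is None: d=(z-m['eye'][2])/a[2]
    return m['eye']+a*d
def proj(n,P):
    m=camera_model(n);c=R.from_rotvec(m['attitude']).as_matrix().T@(np.asarray(P,float)-m['eye'])
    return c[0]/c[2]*m['fx']+m['cx'],c[1]/c[2]*m['fy']+m['cy']
def crop(p,u0,v0,u1,v1,k,f):
    c=p[v0:v1,u0:u1,::-1];cv2.imwrite(f,cv2.resize(c,None,fx=k,fy=k,interpolation=cv2.INTER_CUBIC))
E
python3 - <<'E'
from h import *
t=np.load('pics/top0.npz');s=np.load('pics/side0.npz')
crop(t['p'],145,205,215,270,11,'pics/c_well.png')
crop(t['p'],265,175,355,235,8,'pics/c_rack.png')
crop(s['p'],240,225,330,325,6,'pics/c_swell.png')
# colour/depth clouds
def cloud(n,f):
    p=f['p'].astype(int);d=f['d'];v,u=np.mgrid[:384,:512];m=camera_model(n)
    r=np.stack([(u-m['cx'])/m['fx'],(v-m['cy'])/m['fy'],np.ones(u.shape)],-1)
    P=m['eye']+(r*d[...,None])@R.from_rotvec(m['attitude']).as_matrix().T
    return p,P,d
for n,f in(('top',t),('side',s)):
    p,P,d=cloud(n,f)
    r,g,b=p[...,0],p[...,1],p[...,2]
    vv,uu=np.mgrid[:384,:512]
    roi=(uu>265)&(uu<360)&(vv>175)&(vv<235) if n=='top' else (uu>225)&(uu<280)&(vv>90)&(vv<210)
    for nm,mk in(('red',(r>90)&(g<60)&(b<60)),('blue',(b>90)&(r<60)&(b>g*1.4)),):
        mk=mk&roi&(d>0);q=P[mk];top=q[q[:,2]>120]
        print(n,nm,mk.sum(),len(top),top.mean(0).round(1),np.percentile(q[:,2],[5,50,95]).round(1))
        c=cv2.minAreaRect(top[:,:2].astype(np.float32));print(c)
        e=np.linalg.eigh(np.cov(top[:,:2].T))[1][:,1];print('dir',np.arctan2(e[1],e[0]))
    roi=(uu>145)&(uu<215)&(vv>205)&(vv<270) if n=='top' else (uu>240)&(uu<330)&(vv>225)&(vv<325)
    mk=roi&(abs(P[...,2]-105)<6)&(d>0);q=P[mk];print('plate',len(q),q.mean(0),np.median(q[:,2]),cv2.minEnclosingCircle(q[:,:2].astype(np.float32)))
    print(cv2.minAreaRect(q[:,:2].astype(np.float32)))
    mk=roi&(r>110)&(g>90)&(b<70)&(d>0);q=P[mk];print('yel',len(q),q.mean(0));e=np.linalg.eigh(np.cov(q[:,:2].T))[1][:,1];print('dir',np.arctan2(e[1],e[0]))
E
```

```text
top red 176 176 [ 566.8 -237.   127.7] [124.9 127.8 130.3]
((567.615966796875, -237.19473266601562), (86.97711181640625, 14.253132820129395), 9.28394603729248)
dir -2.982934685381665
top blue 157 157 [ 548.2 -128.4  128. ] [125. 128. 131.]
((548.8731689453125, -128.37240600585938), (86.44527435302734, 12.038385391235352), 24.534835815429688)
dir -2.7140407631066985
plate 1444 [484.4014191  145.59881655 105.25587917] 105.25452127021765 ((484.6827697753906, 145.87831115722656), 55.04341125488281)
((485.24176025390625, 145.77427673339844), (109.17652130126953, 106.69796752929688), 89.51716613769531)
yel 31 [484.59356107 146.75320051  82.70852143]
dir 2.8387575699028256
side red 101 101 [ 569.2 -234.7  127.6] [125.1 127.6 130. ]
((567.92578125, -235.62489318847656), (83.55774688720703, 11.686485290527344), 8.09096908569336)
dir -2.9890782217539913
side blue 121 121 [ 551.3 -127.   128.2] [126.  128.3 130.1]
((549.5431518554688, -129.56689453125), (85.52011108398438, 14.547369956970215), 24.0125789642334)
dir -2.7291291982766603
plate 2208 [485.73808667 149.5544308  105.30349348] 105.46023085001679 ((485.9486083984375, 144.8738555908203), 55.81468200683594)
((485.6407470703125, 145.28530883789062), (108.1949234008789, 109.08993530273438), 34.9111328125)
yel 52 [487.25509172 143.8773286   83.50630454]
dir 2.888618499077505
```

View pics/c_well.png

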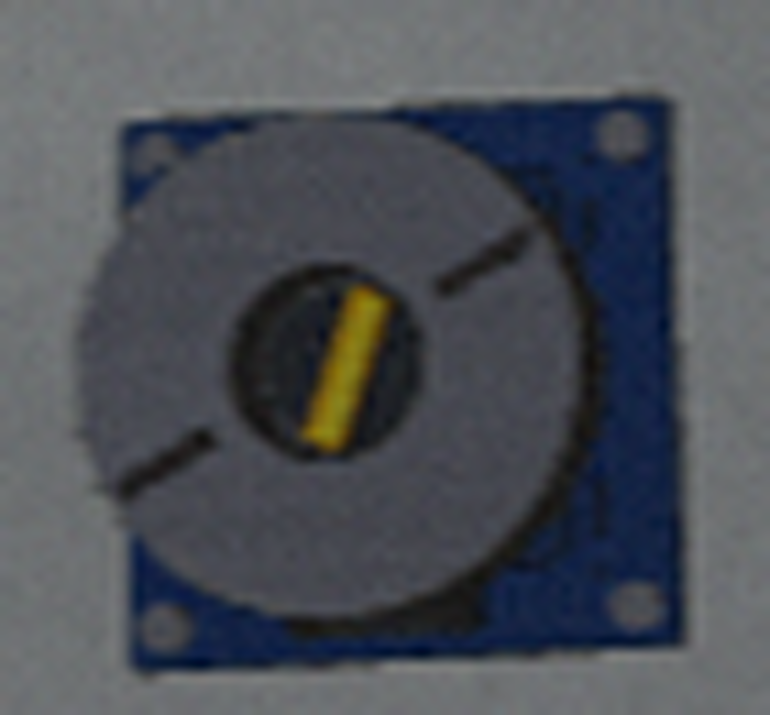

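View pics/c_swell.png

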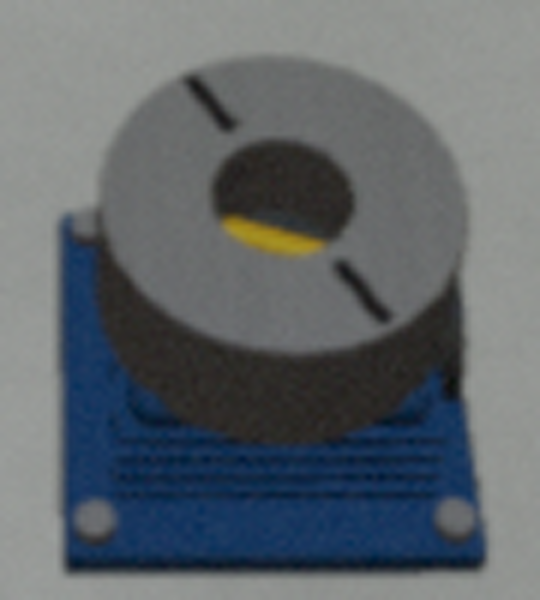

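View pics/c_rack.png

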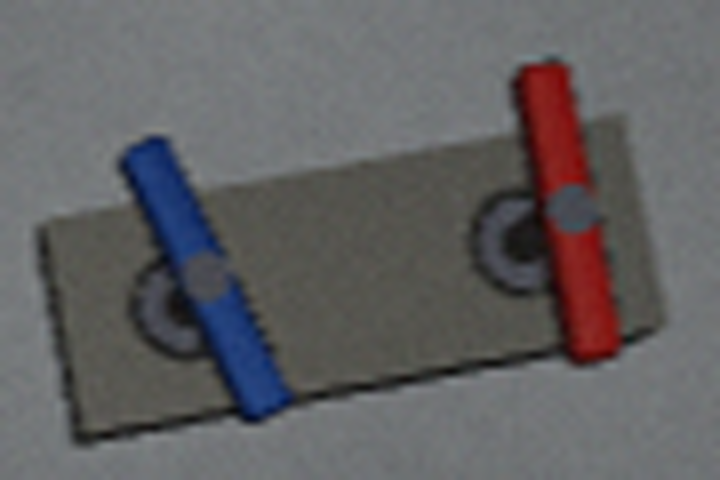

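Run:
```python
from h import *
s=observe();Rm=R.from_rotvec(s['tool_rot']).as_matrix();print(Rm.round(3));y=Rm[:,1];print('jaw yaw deg',np.degrees(np.arctan2(y[1],y[0])))
f=lambda x,y,z,o,k,n:w(n,(x+.5)/k-.5+o[0],(y+.5)/k-.5+o[1],z)
T=lambda x,y,z:f(x,y,z,(145,205),11,'top')
S=lambda x,y,z:f(x,y,z,(240,225),6,'side')
K=lambda x,y,z:f(x,y,z,(265,175),8,'top')
ang=lambda a,b:np.degrees(np.arctan2(*(a-b)[[1,0]]))
print('bar top',T(368,297,83),T(325,440,83),ang(T(368,297,83),T(325,440,83)))
print('marks top',ang(T(530,238,105),T(122,492,105)),T(440,290,105)/2+T(215,435,105)/2)
print('mouth top',T(327,363,105),'plate',T(330,365,105))
print('marks side',ang(S(188,78,105),S(387,320,105)),S(232,128,105)/2+S(338,262,105)/2)
print('mouth side',S(283,197,105))
print('foot corners',[T(*p,10)[:2].round(1) for p in((125,125),(672,100),(683,645),(135,668))])
print('red top disc',K(573,210,128),'ends',K(543,68,128),K(597,355,128),ang(K(543,68,128),K(597,355,128)))
print('red collar',K(524,243,48)); print('blue disc',K(208,276,128),'collar',K(185,310,48))
print('collar edges',K(473,243,48),K(195,310,48))
```

```text
[[-0.917  0.399 -0.001]
 [ 0.399  0.917 -0.002]
 [ 0.    -0.002 -1.   ]]
jaw yaw deg 66.46291660672851
bar top [500.16816888 142.15631698  83.        ] [468.80912298 151.00926999  83.        ] -15.764871288754685
marks top -58.1401321537537 [484.79971953 146.64678813 105.        ]
mouth top [484.65475843 146.81172125 105.        ] plate [484.21934315 146.15638363 105.        ]
marks side -57.14006386493438 [484.47792875 143.78801852 105.        ]
mouth side [484.72524105 145.14659182 105.        ]
foot corners [array([545.9, 213.6]), array([551. ,  83.7]), array([422.6,  79.9]), array([418.4, 207.9])]
red top disc [ 566.96894066 -237.13292257  128.        ] ends [ 609.53881305 -229.69857618  128.        ] [ 524.04036861 -242.68334849  128.        ] 8.635603119864749
red collar [ 567.02096746 -236.96942453   48.        ]
blue disc [ 548.15245552 -128.97879814  128.        ] collar [ 546.37528728 -128.54819481   48.        ]
collar edges [ 567.13527738 -220.70335819   48.        ] [ 546.35233428 -131.7225205    48.        ]
```

>>> {"op": "step_arm", "data": {
  "series": [0.6,2.5,-5.6,0,0,0,3.3,0.6,2.5,-5.6,0,0,0,3.3,0.6,2.5,-5.6,0,0,0,3.3,0.6,2.5,-5.6,0,0,0,3.3,0.6,2.5,-5.6,0,0,0,3.3,0.6,2.5,-5.6,0,0,0,3.3,0.6,2.5,-5.6,0,0,0,3.3,0.6,2.5,-5.6,0,0,0,3.3,0.6,2.5,-5.6,0,0,0,3.3,0.6,2.5,-5.6,0,0,0,3.3],
  "grip_force": 40
}}

```text
clock: 1.35
tool_pos: [478.3, -44.5, 226.4]
tool_rot: [-0.304, 3.127, -0.005]
wrist_force: [0.8, -0.2, 0.0]
width: 0.603
```

```bash
cat > st.py <<'E'
from h import *
import sys
def st(tx=None,ty=None,jy=None):
    s=observe();Rm=R.from_rotvec(s['tool_rot']).as_matrix();y=Rm[:,1]
    yaw=np.degrees(np.arctan2(y[1],y[0]))
    print('t',s['clock'].round(2),'tcp',s['tool_pos'].round(1),'yaw',yaw.round(1),'z',Rm[:,2].round(3),'F',s['wrist_force'].round(1),'M',s['moment'].round(2),'w',s['width'].round(3),'q',s['joints'].round(2))
    # correction to vertical: rotvec taking tool z to -Z
    c=np.cross(Rm[:,2],[0,0,-1]);print('tilt fix deg',np.degrees(c).round(2))
    if tx is not None: print('need',tx-s['tool_pos'][0],ty-s['tool_pos'][1],(jy-yaw))
    return s
if __name__=='__main__': st(*map(float,sys.argv[1:]))
E
python3 st.py 567 -237 98.8
```

```text
Traceback (most recent call last):
  File "st.py", line 11, in <module>
    if __name__=='__main__': st(*map(float,sys.argv[1:]))
                             ~~^^^^^^^^^^^^^^^^^^^^^^^^^^
  File "st.py", line 6, in st
    print('t',s['clock'].round(2),'tcp',s['tool_pos'].round(1),'yaw',yaw.round(1),'z',Rm[:,2].round(3),'F',s['wrist_force'].round(1),'M',s['moment'].round(2),'w',s['width'].round(3),'q',s['joints'].round(2))
              ^^^^^^^^^^^^^^^^
AttributeError: 'float' object has no attribute 'round'
```

>>> {"op": "step_arm", "data": {
  "series": [0.6,2.4,-5.2,0,0,0,-1,0.6,2.4,-5.2,0,0,0,-1,0.6,2.4,-5.2,0,0,0,0,0.6,1,-2.2,0,0,0,0,0.6,0,0,0,0,0,0]
}}

```text
clock: 1.98
tool_pos: [561.1, -233.0, 223.0]
tool_rot: [0.237, -3.13, 0.001]
wrist_force: [-0.6, 0.9, -0.9]
width: 0.599
```

```bash
sed -i "s/s\['clock'\].round(2)/s['clock']/; s/s\['width'\].round(3)/s['width']/" st.py
python3 st.py 567 -237 98.8
```

```text
t 1.975 tcp [ 561.1 -233.   223. ] yaw 98.7 z [-0.003 -0.001 -1.   ] F [-0.6  0.9 -0.9] M [ 0.05  0.02 -0.  ] w 0.5992399234214769 q [-0.53  0.28  1.46 -0.    1.4  -2.26]
tilt fix deg [ 0.04 -0.17  0.  ]
need 5.859734138686122 -4.038044492712032 0.14907404688972292
```

>>> {"op": "step_arm", "data": {
  "series": [0.6,0.6,-0.4,-3,0,0,0,0.6,0,0,-4,0,0,0,0.6,0,0,-1,0,0,0,0.6,0,0,0,0,0,0]
}}

```text
clock: 2.48
tool_pos: [566.2, -233.3, 141.8]
tool_rot: [0.24, -3.129, -0.002]
wrist_force: [0.0, -0.2, 0.5]
width: 0.602
```

```bash
python3 st.py 567 -237 98.8
python3 - <<'E'
from h import *
p,d=get_image('top');crop(p,265,155,375,245,7,'pics/r1t.png')
p,d=get_image('side');crop(p,190,70,310,170,6,'pics/r1s.png')
E
```

```text
t 2.475 tcp [ 566.2 -233.3  141.8] yaw 98.8 z [-0.004  0.001 -1.   ] F [ 0.  -0.2  0.5] M [ 0.05  0.   -0.03] w 0.6020459771244995 q [-0.53  0.37  1.53 -0.    1.25 -2.26]
tilt fix deg [-0.06 -0.21 -0.  ]
need 0.7771756982463103 -3.699484431282343 0.017368384189907715
```

View pics/r1t.png

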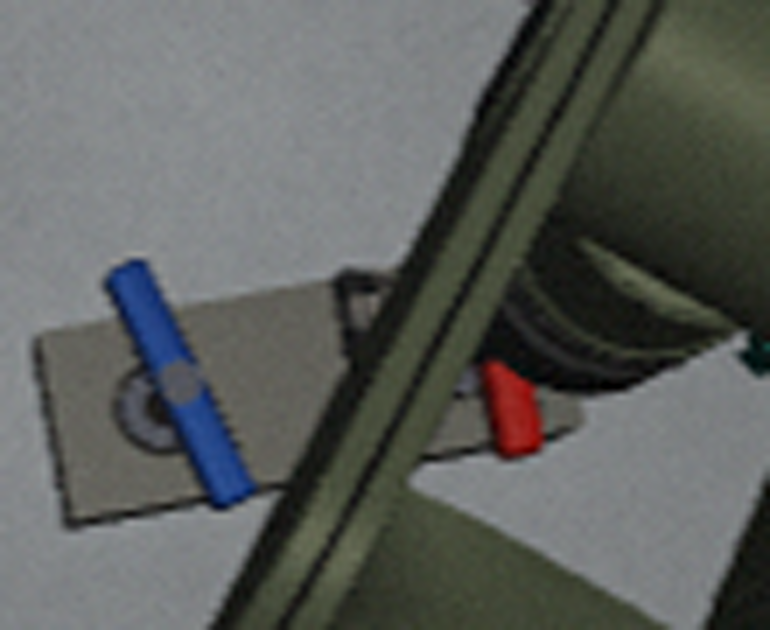

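View pics/r1s.png

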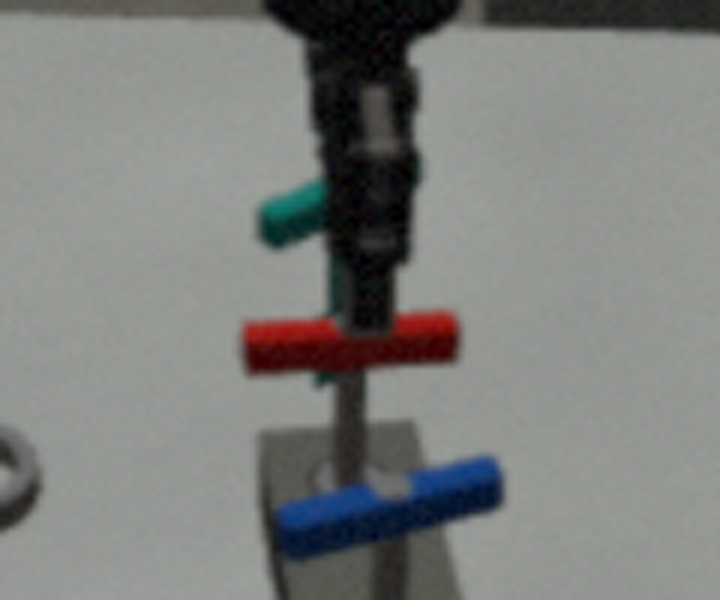

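>>> {"op": "step_arm", "data": {
  "series": [0.6,0.1,-0.4,-2,0,0,0,0.6,0,0,-1.5,0,0,0,0.6,0,0,-0.5,0,0,0,0.6,0,0,0,0,0,0]
}}

```text
clock: 3.08
tool_pos: [569.4, -238.9, 103.0]
tool_rot: [-0.24, 3.13, -0.004]
wrist_force: [0.1, -0.2, -0.6]
width: 0.601
```

```bash
python3 st.py 567 -237 98.8
python3 - <<'E'
from h import *
print(proj('side',[567,-237,128]),proj('side',[566.2,-208,142]),proj('side',[567,-228,128]))
E
```

```text
t 3.075 tcp [ 569.4 -238.9  103. ] yaw 98.8 z [ 0.002 -0.002 -1.   ] F [ 0.1 -0.2 -0.6] M [-0.03 -0.02 -0.01] w 0.6005014189616733 q [-0.54  0.42  1.55 -0.    1.17 -2.26]
tilt fix deg [0.14 0.14 0.  ]
need -2.4417435458632326 1.9258979951436856 0.02165845036506653
(np.float64(248.38894411792836), np.float64(124.0134070551785)) (np.float64(248.33794460806058), np.float64(125.95186998841646)) (np.float64(248.25367359306412), np.float64(126.1065680143609))
```

Run:
```python
from h import *
p,d=get_image('side');crop(p,200,80,290,160,8,'pics/r2s.png')
s=observe();print(s['tool_pos'],s['clock'],s['joint_velocities'].round(3))
p,d=get_image('top');crop(p,285,155,375,245,8,'pics/r2t.png')
s=observe();print(s['tool_pos'],s['clock'])
t=s['tool_pos']
print(proj('side',t+[2,25,19]))
```

```text
[ 569.5818711  -238.9794926   103.32033058] 3.125 [ 0.001 -0.01  -0.006  0.     0.003 -0.001]
[ 569.8535945  -239.12492357  103.78674239] 3.175
(np.float64(246.003482763814), np.float64(131.13309507273124))
```

View pics/r2s.png

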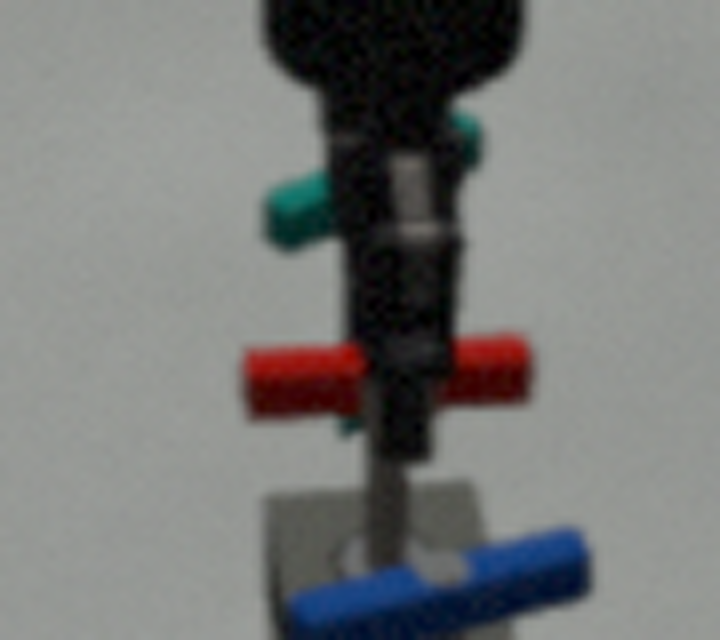

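View pics/r2t.png

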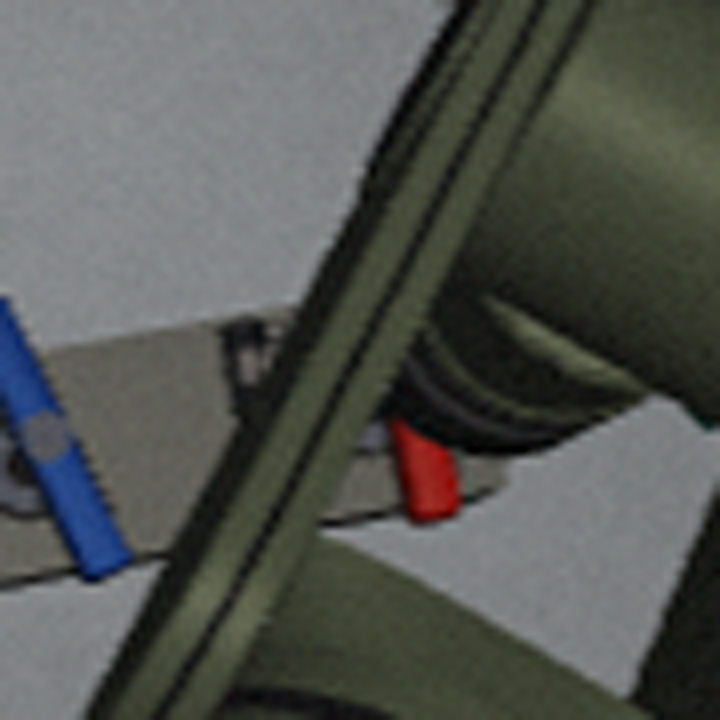

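>>> {"op": "step_arm", "data": {
  "series": [0.6,0,0.2,-0.5,0,0,0,0.6,0,0,0,0,0,0,0.0,0,0,0,0,0,0,0.0,0,0,0,0,0,0,0.0,0,0,0,0,0,0,0.0,0,0,0,0,0,0],
  "grip_force": 80
}}

```text
clock: 3.92
tool_pos: [570.8, -237.5, 99.9]
tool_rot: [-0.24, 3.127, -0.008]
wrist_force: [-0.0, 0.2, -0.5]
width: 0.169
```

```bash
python3 st.py 567 -237 98.8
```

```text
t 3.925 tcp [ 570.8 -237.5   99.9] yaw 98.8 z [ 0.006 -0.005 -1.   ] F [-0.   0.2 -0.5] M [ 0.01 -0.04  0.01] w 0.1688490245910777 q [-0.53  0.42  1.55 -0.    1.16 -2.26]
tilt fix deg [0.26 0.34 0.  ]
need -3.8175643389694187 0.45180940250165236 0.015381564775410084
```

>>> {"op": "step_arm", "data": {
  "series": [0.0,0,0,1,0,0,0,0.0,0,0,2,0,0,0,0.0,0,0,3,0,0,0,0.0,0,0,4,0,0,0,0.0,0,0,4,0,0,0,0.0,0,0,2,0,0,0]
}}

```text
clock: 4.68
tool_pos: [568.6, -236.3, 268.1]
tool_rot: [-0.24, 3.129, -0.005]
wrist_force: [0.0, -0.6, -1.7]
width: 0.176
```

```bash
python3 st.py 567 -237 98.8
python3 - <<'E'
from h import *
p,d=get_image('side');crop(p,180,20,320,140,5,'pics/r3s.png')
E
```

```text
t 4.675 tcp [ 568.6 -236.3  268.1] yaw 98.8 z [ 0.004 -0.003 -1.   ] F [ 0.  -0.6 -1.7] M [-0.03  0.01 -0.02] w 0.1756099249532408 q [-0.53  0.26  1.39 -0.    1.48 -2.26]
tilt fix deg [0.18 0.2  0.  ]
need -1.56267872659339 -0.7254458554005225 0.02193442686997571
```

View pics/r3s.png

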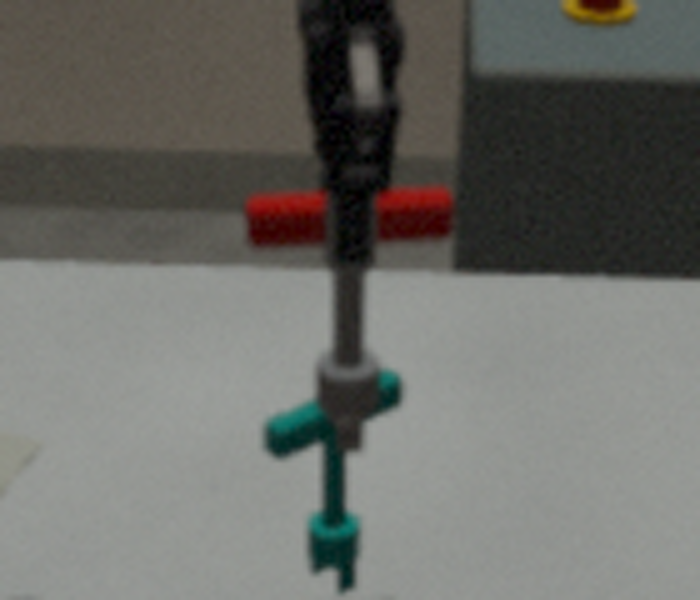

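>>> {"op": "step_arm", "data": {
  "series": [0.0,-1.1,5,0,0,0,-3.5,0.0,-1.1,5.4,0,0,0,-3.5,0.0,-1.1,5.4,0,0,0,-3.5,0.0,-1.1,5.4,0,0,0,-3.5,0.0,-1.1,5.4,0,0,0,-3.5,0.0,-1.1,5.4,0,0,0,-3.5,0.0,-1,3,0,0,0,-3.5,0.0,0,0,0,0,0,0,0.0,0,0,0,0,0,0]
}}

```text
clock: 5.85
tool_pos: [487.5, 122.3, 276.8]
tool_rot: [0.452, 3.098, -0.014]
wrist_force: [0.4, 0.6, -2.0]
width: 0.174
```

```bash
python3 st.py 487 145.6 74.2
```

```text
t 5.85 tcp [487.5 122.3 276.8] yaw 73.4 z [ 0.009 -0.011 -1.   ] F [ 0.4  0.6 -2. ] M [-0.03 -0.01 -0.03] w 0.17438397530996275 q [ 0.08  0.01  1.66 -0.01  1.46 -1.2 ]
tilt fix deg [0.61 0.51 0.  ]
need -0.46808591581924475 23.28627888199044 0.8182597865090742
```

>>> {"op": "step_arm", "data": {
  "series": [0.0,0,2.3,0,0.6,0.5,0.8,0.0,0,0,-3,0,0,0,0.0,0,0,-3,0,0,0,0.0,0,0,0,0,0,0,0.0,0,0,0,0,0,0]
}}

```text
clock: 6.48
tool_pos: [490.5, 140.4, 218.0]
tool_rot: [0.442, 3.106, -0.001]
wrist_force: [0.3, 0.5, -1.6]
width: 0.173
```

```bash
python3 - <<'E'
from h import *
p,d=get_image('side');crop(p,220,140,350,330,4,'pics/w1s.png');np.savez('pics/w1s.npz',p=p,d=d)
p,d=get_image('top');crop(p,120,180,230,275,7,'pics/w1t.png');np.savez('pics/w1t.npz',p=p,d=d)
E
python3 st.py 487 145.6 74.2
```

```text
t 6.575 tcp [490.4 140.7 218.1] yaw 73.8 z [ 0.004 -0.001 -1.   ] F [-0.5 -1.5 -2. ] M [-0.01  0.01 -0.  ] w 0.16985628170058084 q [ 0.11  0.08  1.72 -0.    1.34 -1.18]
tilt fix deg [0.05 0.25 0.  ]
need -3.4281276594740007 4.90568689786565 0.38702718092250166
```

View pics/w1s.png

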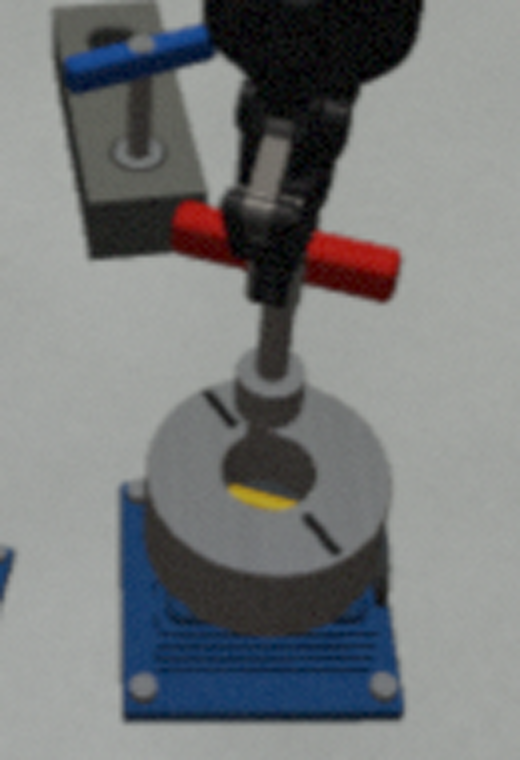

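View pics/w1t.png

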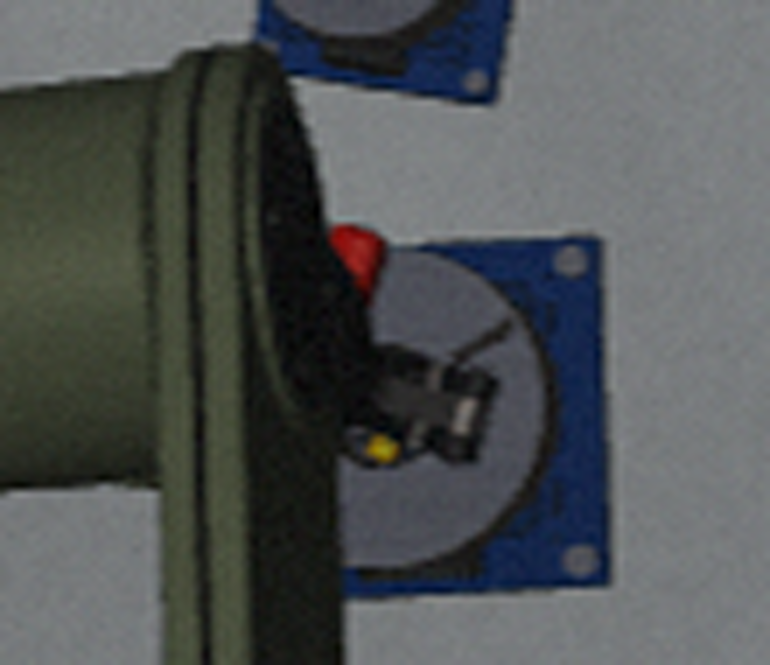

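```bash
cat > foot.py <<'E'
from h import *
from scipy.optimize import least_squares
def pts(f,u0,u1,v0,v1):
    s=np.load(f);return np.array([w('side',u,v,d=s['d'][v,u]) for v in range(v0,v1) for u in range(u0,u1) if s['d'][v,u]>0])
def fit(q,r):
    return least_squares(lambda c:np.hypot(q[:,0]-c[0],q[:,1]-c[1])-r,[487,140],loss='soft_l1')
if __name__=='__main__':
    q=pts('pics/w1s.npz',278,297,232,252); 
    for a,b in((0,4),(4,8),(8,12),(12,16),(16,20)):pass
    s=np.load('pics/w1s.npz')
    for v in range(225,256,2): print(v,[tuple(w('side',u,v,d=s['d'][v,u]).round(0).astype(int)) for u in (280,283,287,291,294)])
    print(proj('side',[490.4-3,141,166]),proj('side',[487,141,126]))
E
python3 foot.py
```

```text
225 [(np.int64(487), np.int64(-24), np.int64(3)), (np.int64(480), np.int64(-25), np.int64(2)), (np.int64(491), np.int64(146), np.int64(191)), (np.int64(484), np.int64(144), np.int64(190)), (np.int64(455), np.int64(-27), np.int64(0))]
227 [(np.int64(487), np.int64(-19), np.int64(1)), (np.int64(495), np.int64(129), np.int64(167)), (np.int64(490), np.int64(146), np.int64(187)), (np.int64(484), np.int64(144), np.int64(185)), (np.int64(455), np.int64(-20), np.int64(1))]
229 [(np.int64(500), np.int64(133), np.int64(166)), (np.int64(495), np.int64(131), np.int64(165)), (np.int64(490), np.int64(147), np.int64(182)), (np.int64(483), np.int64(143), np.int64(179)), (np.int64(477), np.int64(132), np.int64(167))]
231 [(np.int64(500), np.int64(137), np.int64(166)), (np.int64(495), np.int64(138), np.int64(167)), (np.int64(490), np.int64(145), np.int64(176)), (np.int64(483), np.int64(142), np.int64(173)), (np.int64(477), np.int64(137), np.int64(167))]
233 [(np.int64(500), np.int64(142), np.int64(166)), (np.int64(495), np.int64(141), np.int64(165)), (np.int64(489), np.int64(147), np.int64(172)), (np.
[... 2147 characters left out ...]
(133)), (np.int64(476), np.int64(125), np.int64(98)), (np.int64(471), np.int64(128), np.int64(103))]
253 [(np.int64(496), np.int64(127), np.int64(94)), (np.int64(490), np.int64(124), np.int64(90)), (np.int64(483), np.int64(125), np.int64(92)), (np.int64(475), np.int64(126), np.int64(94)), (np.int64(471), np.int64(131), np.int64(100))]
255 [(np.int64(495), np.int64(127), np.int64(88)), (np.int64(489), np.int64(124), np.int64(85)), (np.int64(482), np.int64(123), np.int64(84)), (np.int64(475), np.int64(126), np.int64(87)), (np.int64(470), np.int64(128), np.int64(91))]
(np.float64(287.76364582841694), np.float64(232.9956862869807)) (np.float64(286.25821839096955), np.float64(248.05255196967764))
```

Run:
```python
from foot import *
q=pts('pics/w1s.npz',276,299,236,246);q=q[(q[:,2]<163)&(q[:,2]>143)&(q[:,1]>138)]
r=fit(q,15);print(len(q),r.x,np.std(r.fun))
q=pts('pics/w1s.npz',282,294,218,233);q=q[(q[:,2]<200)&(q[:,2]>172)&(q[:,1]>130)];r=fit(q,7);print('shank',len(q),r.x,np.std(r.fun),q[:,2].mean())
s=np.load('pics/w1s.npz');p=s['p'].astype(int);m=(p[...,0]>90)&(p[...,1]<60)&(s['d']>0);v,u=np.nonzero(m);k=(u>255)&(u<325)&(v>180)&(v<225)
P=np.array([w('side',a,b,d=s['d'][b,a]) for a,b in zip(u[k],v[k])]);
T=P[P[:,2]>242];print('handle',len(T),T.mean(0));c=cv2.minAreaRect(T[:,:2].astype(np.float32));print(c)
f=np.polyfit(T[:,0],T[:,1],1);print(np.degrees(np.arctan(f[0])), T[:,0].min(),T[:,0].max(),np.percentile(P[:,2],[2,50,98]))
# plate with the same camera: well edge
```

```text
108 [488.35724949 138.64008666] 0.5572513582813228
shank 95 [488.64387543 139.19917317] 0.6456438692133234 186.4142992340445
handle 241 [484.57660022 144.44758529 246.99600998]
((486.3995666503906, 151.63412475585938), (80.57592010498047, 74.56885528564453), 12.93910026550293)
-14.214354598436307 445.74881387928247 531.8539915938873 [242.83873275 246.3393523  248.21342314]
```

>>> {"op": "step_arm", "data": {
  "series": [0.0,-0.3,0.6,0,0,0.2,0.4,0.0,0,0,0,0,0,0,0.0,0,0,0,0,0,0]
}}

```text
clock: 6.95
tool_pos: [488.6, 147.3, 220.6]
tool_rot: [0.43, 3.107, 0.001]
wrist_force: [0.8, -0.9, -1.2]
width: 0.175
```

```bash
python3 st.py 487.2 146.8 74.2;  python3 - <<'E'
from h import *
p,d=get_image('side');crop(p,220,140,350,330,4,'pics/w2s.png');np.savez('pics/w2s.npz',p=p,d=d)
from foot import *
q=pts('pics/w2s.npz',276,299,238,248);q=q[(q[:,2]<163)&(q[:,2]>143)&(q[:,1]>138)]
r=fit(q,15);print(len(q),r.x,np.std(r.fun))
E
```

```text
t 6.95 tcp [488.6 147.3 220.6] yaw 74.2 z [ 0.005 -0.    -1.   ] F [ 0.8 -0.9 -1.2] M [0.02 0.06 0.01] w 0.1751567284264621 q [ 0.12  0.07  1.71 -0.    1.35 -1.17]
tilt fix deg [0.01 0.29 0.  ]
need -1.4121900150610713 -0.5175542126772825 -0.04885166541443198
88 [490.95281061 171.51337011] 4.852149703058128
```

View pics/w2s.png

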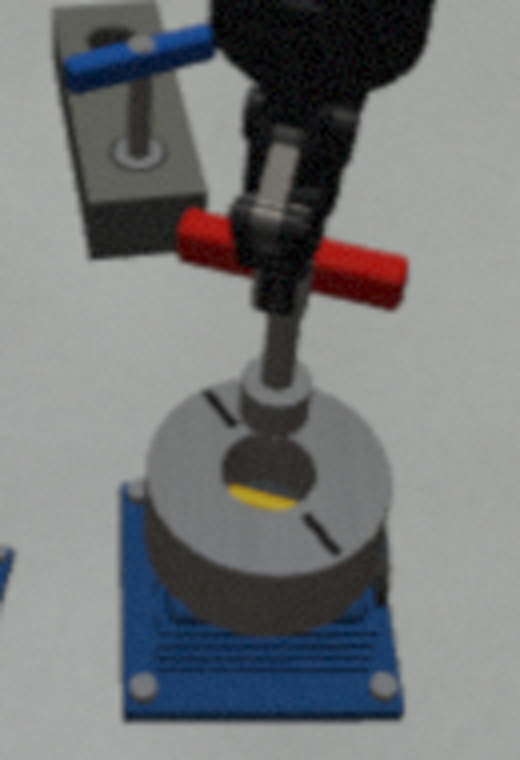

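```bash
sed -i 's/\[487,140\]/[487,q[:,1].max()-r]/' foot.py
python3 - <<'E'
from foot import *
q=pts('pics/w2s.npz',279,299,238,248);q=q[(q[:,2]<166)&(q[:,2]>143)&(q[:,1]>138)&(q[:,1]<170)]
r=fit(q,15);print(len(q),r.x,np.std(r.fun),q[:,2].mean())
q=pts('pics/w2s.npz',283,296,220,234);q=q[(q[:,2]<202)&(q[:,2]>174)&(q[:,1]>130)];r=fit(q,7);print('shank',len(q),r.x,np.std(r.fun))
E
```

```text
109 [486.68165341 145.78778395] 0.6586025176521938 157.80413881231215
shank 87 [486.66633716 145.78470245] 0.5481271779970555
```

>>> {"op": "step_arm", "data": {
  "series": [0.0,-0.15,-0.1,-1,0,0.3,0,0.0,0,0,-1,0,0,0,0.0,0,0,-1,0,0,0,0.0,0,0,0,0,0,0]
}}

```text
clock: 7.5
tool_pos: [486.0, 146.1, 187.4]
tool_rot: [-0.43, -3.109, 0.002]
wrist_force: [-0.8, 0.3, -0.9]
width: 0.169
```

```bash
python3 st.py 487.2 146.8 74.2;  python3 - <<'E'
from h import *
p,d=get_image('side');crop(p,220,140,350,330,4,'pics/w3s.png');np.savez('pics/w3s.npz',p=p,d=d)
E
```

```text
t 7.5 tcp [486.  146.1 187.4] yaw 74.2 z [-0.003 -0.001 -1.   ] F [-0.8  0.3 -0.9] M [0.01 0.05 0.04] w 0.1689227122217245 q [ 0.12  0.11  1.75 -0.    1.29 -1.17]
tilt fix deg [ 0.03 -0.18  0.  ]
need 1.2036104484056978 0.6918437673839719 -0.047008268366340644
```

View pics/w3s.png

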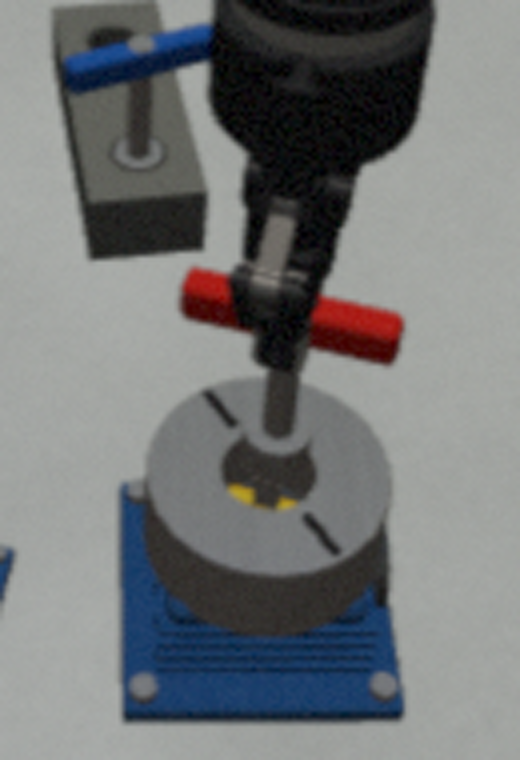

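>>> {"op": "step_arm", "data": {
  "series": [0.0,0.1,0,-0.8,0,-0.1,0,0.0,0,0,-0.6,0,0,0,0.0,0,0,-0.5,0,0,0,0.0,0,0,0,0,0,0]
}}

```text
clock: 8.05
tool_pos: [488.0, 146.2, 168.1]
tool_rot: [0.43, 3.111, -0.0]
wrist_force: [-0.9, -0.8, -2.2]
width: 0.171
```

```bash
python3 st.py 487.2 146.8 74.2
```

```text
t 8.05 tcp [488.  146.2 168.1] yaw 74.2 z [ 0.001 -0.    -1.   ] F [-0.9 -0.8 -2.2] M [-0.01  0.01  0.03] w 0.17072484503828256 q [ 0.12  0.13  1.77 -0.    1.24 -1.17]
tilt fix deg [0.02 0.06 0.  ]
need -0.8167377919895671 0.5805546639453212 -0.048631677185838385
```

>>> {"op": "step_arm", "data": {
  "series": [0.0,-0.15,0,-0.3,0,0,-4,0.0,0,0,0,0,0,-6,0.0,0,0,0,0,0,-6,0.0,0,0,0,0,0,-6,0.0,0,0,0,0,0,0]
}}

```text
clock: 8.68
tool_pos: [487.4, 146.4, 166.1]
tool_rot: [1.032, 2.964, 0.001]
wrist_force: [0.1, -0.0, -1.6]
width: 0.17
```

```bash
python3 st.py 487 146.3 48
```

```text
t 8.675 tcp [487.4 146.4 166.1] yaw 51.6 z [ 0.003 -0.001 -1.   ] F [ 0.1 -0.  -1.6] M [ 0.03  0.02 -0.06] w 0.1697372557542834 q [ 0.12  0.13  1.77 -0.    1.24 -0.78]
tilt fix deg [0.04 0.19 0.  ]
need -0.44232309630490363 -0.07774765031527409 -3.605519747233167
```

>>> {"op": "step_arm", "data": {
  "series": [0.0,0,0,0,0,0,-5,0.0,0,0,0,0,0,-5,0.0,0,0,0,0,0,-5,0.0,0,0,0,0,0,-3,0.0,0,0,0,0,0,0]
}}

```text
clock: 9.3
tool_pos: [487.7, 145.0, 166.3]
tool_rot: [1.48, 2.765, -0.005]
wrist_force: [0.6, -0.7, -1.2]
width: 0.172
```

```bash
python3 st.py 487 146.3 4;python3 - <<'E'
from h import *
p,d=get_image('side');crop(p,220,140,350,330,4,'pics/w4s.png');np.savez('pics/w4s.npz',p=p,d=d)
E
```

```text
t 9.3 tcp [487.7 145.  166.3] yaw 33.7 z [ 0.003 -0.005 -1.   ] F [ 0.6 -0.7 -1.2] M [0.05 0.06 0.16] w 0.17240726106057863 q [ 0.12  0.13  1.77 -0.01  1.24 -0.46]
tilt fix deg [0.31 0.18 0.  ]
need -0.6776059904372005 1.3429298113761092 -29.675735545438414
```

View pics/w4s.png

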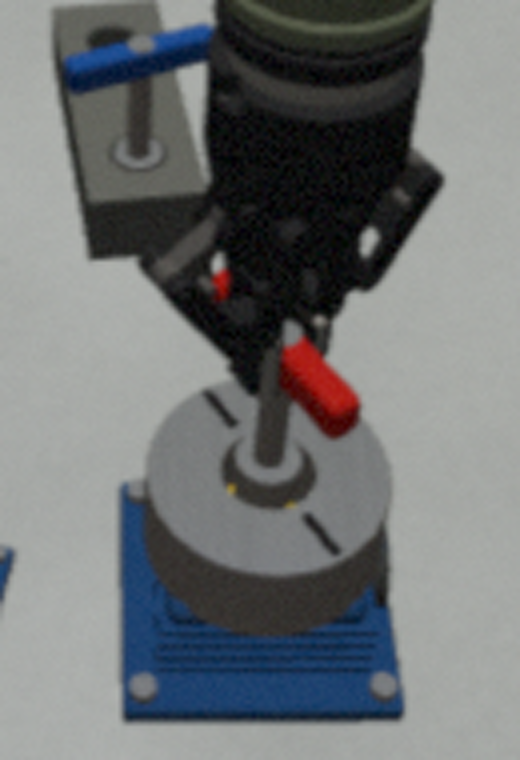

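>>> {"op": "step_arm", "data": {
  "series": [0.0,0,0.1,0,0.3,0.2,-5,0.0,0,0,0,0,0,-5,0.0,0,0,0,0,0,-5,0.0,0,0,0,0,0,-4]
}}

```text
clock: 9.85
tool_pos: [487.6, 144.4, 166.3]
tool_rot: [1.922, 2.484, -0.006]
wrist_force: [-1.1, 0.1, -1.8]
width: 0.169
```

```bash
python3 st.py 487 146.3 4
```

```text
t 9.85 tcp [487.6 144.4 166.3] yaw 14.6 z [-0.002 -0.004 -1.   ] F [-1.1  0.1 -1.8] M [-0.02  0.06  0.14] w 0.16911733854914712 q [ 0.12  0.13  1.77 -0.    1.24 -0.13]
tilt fix deg [ 0.22 -0.1   0.  ]
need -0.5717881213046212 1.8573384977742933 -10.552777676849201
```

>>> {"op": "step_arm", "data": {
  "series": [0.0,0,0.1,0,0.2,0,-3,0.0,0,0,0,0,0,-3,0.0,0,0,0,0,0,-2]
}}

```text
clock: 10.22
tool_pos: [487.4, 144.3, 166.3]
tool_rot: [2.09, 2.346, -0.006]
wrist_force: [0.9, -0.4, -2.6]
width: 0.173
```

```bash
python3 st.py 487 146.3 4
```

```text
t 10.225 tcp [487.4 144.3 166.3] yaw 6.6 z [-0.003 -0.003 -1.   ] F [ 0.9 -0.4 -2.6] M [-0.07  0.03  0.07] w 0.17291111214485771 q [ 0.12  0.13  1.77 -0.    1.24  0.  ]
tilt fix deg [ 0.17 -0.15  0.  ]
need -0.35360163610533846 2.0196746934298346 -2.5977258073255793
```

>>> {"op": "step_arm", "data": {
  "series": [0.0,0,0,0,0,0,-2,0.0,0,0,0,0,0,-2]
}}

```text
clock: 10.48
tool_pos: [487.3, 144.3, 166.3]
tool_rot: [-2.173, -2.268, 0.006]
wrist_force: [-0.7, 0.2, -1.6]
width: 0.169
```

```bash
python3 st.py 487 146.3 4
```

```text
t 10.475 tcp [487.3 144.3 166.3] yaw 2.5 z [-0.003 -0.003 -1.   ] F [-0.7  0.2 -1.6] M [-0.11  0.06  0.16] w 0.16916288947097766 q [ 0.12  0.13  1.77 -0.    1.24  0.08]
tilt fix deg [ 0.16 -0.17  0.  ]
need -0.25582317021843437 2.0287031063726317 1.5462912950102563
```

>>> {"op": "step_arm", "data": {
  "series": [0.0,0,0,0,0,0,-2,0.0,0,0,0,0,0,-2]
}}

```text
clock: 10.72
tool_pos: [487.1, 144.3, 166.3]
tool_rot: [-2.255, -2.186, 0.007]
wrist_force: [0.1, -0.1, -0.1]
width: 0.17
```

```bash
python3 st.py 487 146.3 4
python3 - <<'E'
from h import *
p,d=get_image('side');crop(p,255,235,320,290,10,'pics/w5s.png');np.savez('pics/w5s.npz',p=p,d=d)
E
```

```text
t 10.725 tcp [487.1 144.3 166.3] yaw -1.8 z [-0.003 -0.003 -1.   ] F [ 0.1 -0.1 -0.1] M [-0.1   0.11  0.13] w 0.16994332191680153 q [ 0.12  0.13  1.77 -0.    1.24  0.15]
tilt fix deg [ 0.16 -0.2   0.  ]
need -0.14024927940653242 2.033784216556626 5.7839942682887
```

View pics/w5s.png

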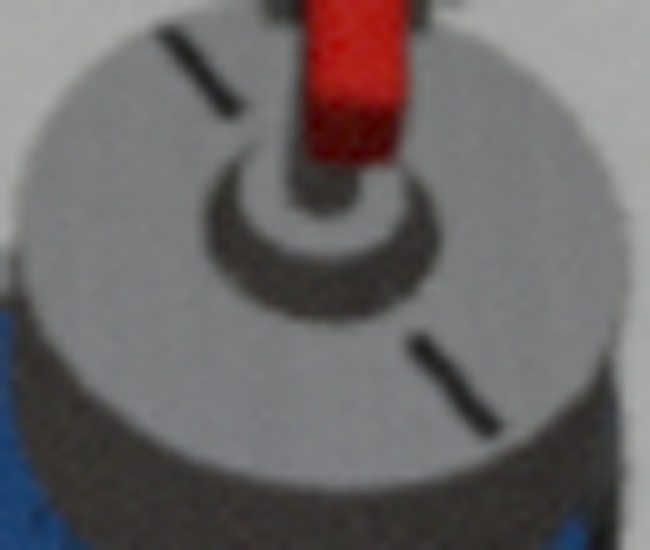

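>>> {"op": "step_arm", "data": {
  "series": [0.0,0,0,0,0,0,-2,0.0,0,0,0,0,0,-2,0.0,0,0,0,0,0,0]
}}

```text
clock: 11.15
tool_pos: [487.0, 144.3, 166.3]
tool_rot: [-2.333, -2.103, 0.008]
wrist_force: [-0.6, -0.7, -1.5]
width: 0.172
```

```bash
python3 st.py 487 146.3 4
```

```text
t 11.15 tcp [487.  144.3 166.3] yaw -5.9 z [-0.004 -0.003 -1.   ] F [-0.6 -0.7 -1.5] M [-0.17  0.11  0.4 ] w 0.1720831979795499 q [ 0.12  0.13  1.77 -0.    1.24  0.22]
tilt fix deg [ 0.16 -0.22  0.  ]
need -0.03441686026320667 2.048974125381676 9.928804389059053
```

>>> {"op": "step_arm", "data": {
  "series": [0.0,0,0,0,0,0,-2,0.0,0,0,0,0,0,0]
}}

```text
clock: 11.4
tool_pos: [487.0, 144.3, 166.3]
tool_rot: [-2.37, -2.062, 0.008]
wrist_force: [0.3, -0.3, -2.8]
width: 0.175
```

```bash
python3 st.py 487 146.3 4
python3 - <<'E'
from h import *
p,d=get_image('side');crop(p,255,190,320,290,7,'pics/w6s.png');np.savez('pics/w6s.npz',p=p,d=d)
p=p.astype(int);m=(p[...,0]>90)&(p[...,1]<60)&(d>0);v,u=np.nonzero(m);k=(u>255)&(u<325)&(v>180)&(v<265)
P=np.array([w('side',a,b,d=d[b,a]) for a,b in zip(u[k],v[k])]);T=P[(P[:,2]>189)&(P[:,2]<197)]
print(len(T),T.mean(0).round(1),cv2.minAreaRect(T[:,:2].astype(np.float32)),np.percentile(P[:,2],[2,50,98]))
f=np.polyfit(T[:,1],T[:,0],1);print('handle deg from +y',np.degrees(np.arctan(f[0])))
from foot import *
E
```

```text
t 11.4 tcp [487.  144.3 166.3] yaw -8.0 z [-0.004 -0.003 -1.   ] F [ 0.3 -0.3 -2.8] M [-0.16  0.01  0.7 ] w 0.174663767491483 q [ 0.12  0.13  1.77 -0.    1.24  0.26]
tilt fix deg [ 0.18 -0.23  0.  ]
need 0.016731050204157327 2.0335855593719145 11.956372311130565
291 [486.9 152.8 194.5] ((486.4062194824219, 147.8518524169922), (82.48454284667969, 15.212653160095215), 82.62216186523438) [185.70969232 194.60042307 196.82132574]
handle deg from +y 7.115900833051069
```

View pics/w6s.png

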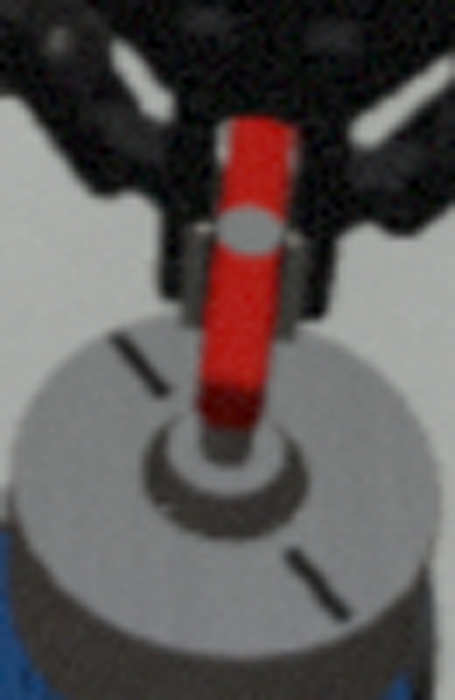

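Run:
```python
from foot import *
s=np.load('pics/w6s.npz')
# foot top at crop(228,455)/7 -> u 287.6,v 255
for z in(111,113,115): print(z,w('side',287.4,254.8,z).round(1))
q=pts('pics/w6s.npz',278,298,253,262);k=(q[:,2]>107);print(np.percentile(q[:,2],[5,25,50,75,95]).round(1))
for v in range(248,264,2): print(v,[tuple(int(x) for x in w('side',u,v,d=s['d'][v,u]).round(0)) for u in range(276,302,3)])
```

```text
111 [484. 144. 111.]
113 [484.2 145.5 113. ]
115 [484.4 147.1 115. ]
[ 88.3 108.8 114.4 115.5 120.4]
248 [(504, 127, 108), (498, 126, 107), (499, 184, 179), (495, 188, 184), (490, 189, 185), (485, 188, 185), (471, 125, 106), (466, 124, 106), (460, 123, 105)]
250 [(504, 129, 104), (498, 128, 104), (493, 135, 113), (494, 188, 180), (490, 189, 182), (485, 186, 177), (471, 128, 105), (465, 127, 104), (460, 127, 104)]
252 [(504, 133, 104), (499, 141, 114), (494, 140, 114), (490, 150, 127), (484, 150, 126), (478, 141, 116), (472, 140, 115), (466, 133, 106), (461, 133, 106)]
254 [(503, 132, 97), (499, 146, 114), (494, 146, 116), (489, 149, 120), (484, 149, 120), (478, 145, 115), (473, 146, 116), (466, 136, 104), (461, 139, 108)]
256 [(503, 133, 92), (499, 149, 114), (494, 151, 117), (489, 149, 114), (483, 148, 113), (478, 149, 114), (473, 149, 114), (466, 138, 100), (461, 140, 104)]
258 [(502, 131, 84), (499, 151, 110), (494, 155, 115), (489, 154, 115), (484, 154, 114), (479, 156, 117), (472, 149, 109), (542, 589, 681), (461, 146, 105)]
260 [(502, 131, 77), (499, 151, 104), (494, 157, 113), (489, 158, 114), (484, 158, 114), (478, 154, 109), (469, 133, 83), (465, 140, 92), (462, 151, 106)]
262 [(504, 155, 104), (498, 152, 100), (494, 157, 107), (489, 158, 109), (483, 157, 108), (478, 157, 108), (469, 132, 75), (465, 140, 86), (462, 153, 104)]
```

>>> {"op": "step_arm", "data": {
  "series": [0.0,0,0,0,0,0,4,0.0,0,0,-0.2,0,0,0,0.0,0,0,-0.1,0,0,0]
}}

```text
clock: 11.82
tool_pos: [487.7, 144.2, 165.9]
tool_rot: [2.299, 2.14, -0.006]
wrist_force: [-3.7, -1.0, 4.8]
width: 0.173
```

```bash
python3 st.py 487 146.3 4
```

```text
t 11.825 tcp [487.7 144.2 165.9] yaw -4.1 z [-0.003 -0.003 -1.   ] F [-3.7 -1.   4.8] M [-0.2   0.8   0.25] w 0.17286559217789138 q [ 0.12  0.13  1.77 -0.    1.24  0.19]
tilt fix deg [ 0.18 -0.15  0.  ]
need -0.7360655761653447 2.128912424327609 8.08486487334351
```

>>> {"op": "step_arm", "data": {
  "series": [0.45,0,0,0,0,0,0,0.45,0,0,0,0,0,0,0.45,0,0,0,0,0,0,0.45,0,0,3,0,0,0,0.45,0,0,4,0,0,0,0.45,0,0,4,0,0,0,0.45,0,0,0,0,0,0]
}}

```text
clock: 12.7
tool_pos: [488.5, 144.8, 278.4]
tool_rot: [2.305, 2.134, -0.001]
wrist_force: [-0.4, 0.0, 0.6]
width: 0.454
```

```bash
python3 st.py
python3 - <<'E'
from h import *
p,d=get_image('side');crop(p,230,180,340,310,6,'pics/w7s.png');np.savez('pics/w7s.npz',p=p,d=d)
p,d=get_image('top');crop(p,130,190,230,280,8,'pics/w7t.png');np.savez('pics/w7t.npz',p=p,d=d)
E
```

```text
t 12.7 tcp [488.5 144.8 278.4] yaw -4.4 z [-0.    -0.001 -1.   ] F [-0.4  0.   0.6] M [ 0.02 -0.03  0.02] w 0.4536308393791914 q [ 0.12  0.03  1.64 -0.    1.47  0.2 ]
tilt fix deg [ 0.03 -0.01  0.  ]
```

View pics/w7s.png

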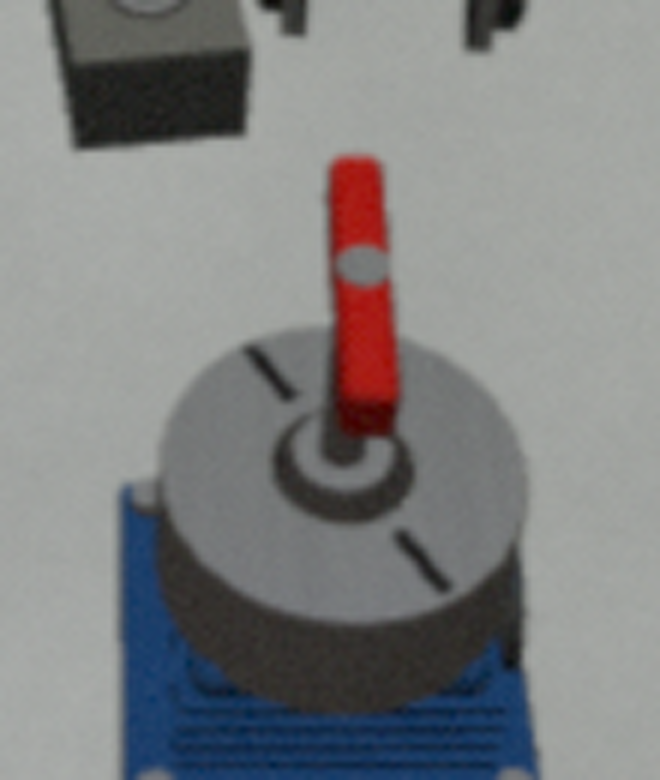

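View pics/w7t.png

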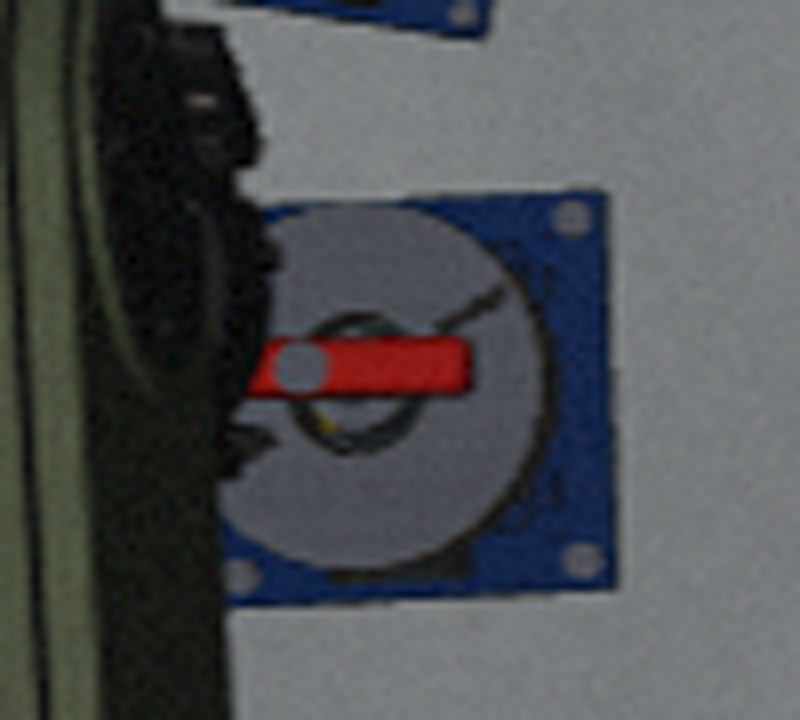

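>>> {"op": "step_arm", "data": {
  "series": [0.45,0,5,1,0,0,0,0.45,-1,6,1,0,0,0,0.45,-1,6,0,0,0,0,0.45,-1,6,0,0,0,0]
}}

```text
clock: 13.3
tool_pos: [453.1, 374.8, 286.0]
tool_rot: [-2.311, -2.116, 0.031]
wrist_force: [0.3, 0.4, -0.0]
width: 0.447
```

Run:
```python
from h import *
p,d=get_image('top');crop(p,145,205,210,270,11,'pics/w8t.png');np.savez('pics/w8t.npz',p=p,d=d)
for a in(-57.7,-50,-45):
  for s in(0,180):
    r=np.radians(a+s);print(a,s,[tuple(((np.array(proj('top',[484.7+l*np.cos(r),145.8+l*np.sin(r),83]))-[145,205]+.5)*11-.5).round(0)) for l in(15,18.5)])
```

```text
-57.7 0 [(np.float64(408.0), np.float64(330.0)), (np.float64(422.0), np.float64(322.0))]
-57.7 180 [(np.float64(292.0), np.float64(404.0)), (np.float64(278.0), np.float64(413.0))]
-50 0 [(np.float64(403.0), np.float64(323.0)), (np.float64(415.0), np.float64(313.0))]
-50 180 [(np.float64(297.0), np.float64(412.0)), (np.float64(285.0), np.float64(422.0))]
-45 0 [(np.float64(399.0), np.float64(319.0)), (np.float64(411.0), np.float64(307.0))]
-45 180 [(np.float64(301.0), np.float64(416.0)), (np.float64(289.0), np.float64(427.0))]
```

View pics/w8t.png

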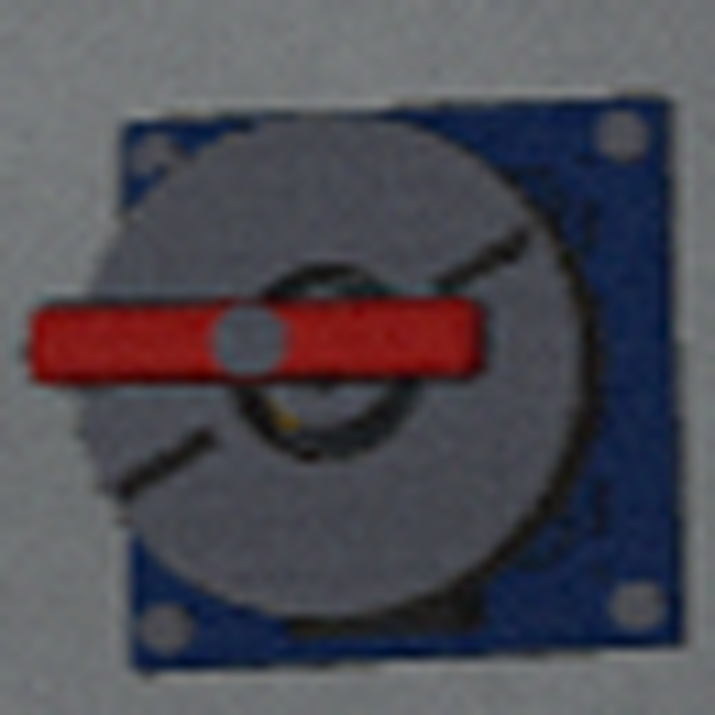

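```bash
cat > fit.py <<'E'
from h import *
def run(f,ref='pics/top0.npz'):
    t=np.load(f)['p'].astype(float);r0=np.load(ref)['p'].astype(float)
    Y=lambda p:(p[...,0]+p[...,1])/2-p[...,2]
    v0,u0,v1,u1=234,164,250,186
    y=Y(t)[v0:v1,u0:u1];print(np.round(y).astype(int))
    # foot disc from image is uncertain: fit foot centre cx,cy (z=112), angle; well centre fitted on reference
    K=4
    uu,vv=np.meshgrid(np.arange(u0*K,u1*K)/K+.5/K-.5,np.arange(v0*K,v1*K)/K+.5/K-.5)
    m=camera_model('top');Rm=R.from_rotvec(m['attitude']).as_matrix()
    r=np.stack([(uu-m['cx'])/m['fx'],(vv-m['cy'])/m['fy'],np.ones(uu.shape)],-1)@Rm.T
    at=lambda z:(m['eye']+r*((z-m['eye'][2])/r[...,2])[...,None])[...,:2]
    A83,A105,A111,A95=at(83),at(105),at(111),at(97)
    red=cv2.resize(((t[...,0]-t[...,2])[v0:v1,u0:u1]),None,fx=K,fy=K)>25
    def model(a,c,foot):
        d=A83-c;x=d[...,0]*np.cos(a)+d[...,1]*np.sin(a);z=-d[...,0]*np.sin(a)+d[...,1]*np.cos(a)
        k=(abs(x)<18.5)&(abs(z)<5)&(np.hypot(*(A105-c).transpose(2,0,1))<21)
        if foot is not None:
            for A in(A111,A95,at(104)): k&=np.hypot(*(A-foot).transpose(2,0,1))>15
        return cv2.resize(k.astype(float),None,fx=1/K,fy=1/K,interpolation=cv2.INTER_AREA)
    y0=Y(r0)[v0:v1,u0:u1];best=None
    for cx in np.arange(482,488,.5):
        for cy in np.arange(143,149.5,.5):
            for a in range(-22,-9,2):
                M=model(np.radians(a),np.array([cx,cy]),None);X=np.c_[M.ravel(),np.ones(M.size)];s,res,_,_=np.linalg.lstsq(X,y0.ravel(),rcond=None)
                if best is None or res[0]<best[0]:best=(res[0],cx,cy,a,s)
    print('ref',best);c=np.array(best[1:3]);g,b=best[4]
    hand=cv2.resize(red.astype(float),None,fx=1/K,fy=1/K,interpolation=cv2.INTER_AREA)>0
    hand=cv2.dilate(hand.astype(np.uint8),np.ones((3,3)))>0
    out=[]
    for a in range(-100,-9,3):
        bb=None
        for fx in np.arange(-6,6.1,1):
            for fy in np.arange(-6,6.1,1):
                if np.hypot(fx,fy)>6.1: continue
                M=model(np.radians(a),c,c+[fx,fy]);e=(((g*.8*M+b-y)*~hand)**2).sum()
                if bb is None or e<bb[0]:bb=(round(e),fx,fy)
        out.append((bb[0],a,bb[1:]))
    for o in sorted(out)[:12]:print(o)
if __name__=='__main__':
    import sys;run(sys.argv[1])
E
python3 fit.py pics/w8t.npz
python3 - <<'E'
from h import *
p=np.load('pics/w8t.npz');d=p['d'];p=p['p'].astype(int);m=(p[...,0]>90)&(p[...,1]<60)&(d>0);v,u=np.nonzero(m);k=(u>140)&(u<200)&(v>220)&(v<250)
P=np.array([w('top',a,b,d=d[b,a]) for a,b in zip(u[k],v[k])]);print(len(P),P.mean(0),cv2.minAreaRect(P[:,:2].astype(np.float32)))
f=np.polyfit(P[:,1],P[:,0],1);print(np.degrees(np.arctan(f[0])));f=np.polyfit(P[:,1],P[:,2],1);print('lean along handle',np.degrees(np.arctan(f[0])),P[:,1].min(),P[:,1].max())
E
```

```text
[[ 26  -8 -10  -8 -11 -11   5  43  60  61  56  56  58  57  58  54  53  55
   56  58  60  55]
 [ 17 -10 -10  -8 -10 -13   6  37  62  57  58  58  58  56  56  56  60  52
   53  56  57  57]
 [ 16 -12 -10  -9 -10 -10   6  40  60  57  56  55  58  54  56  55  56  56
   54  58  56  57]
 [ 21 -13 -14 -12 -11 -10  13  50  58  58  60  57  56  60  56  58  60  58
   64  59  57  55]
 [ 43  10 -11 -12 -10   2  33  48  50  46  50  48  46  50  50  48  52  47
   44  48  46  46]
 [ 22  15  14  14  14  15  14  16  14  10   8  11  17  12  10  12  12   4
    7   6   6   2]
 [-12  -7  -1   1   2  -8  -9  -8  -6  -6  -2  -8 -10 -10 -10  -9  -3  -4
   -6  -9 -12 -10]
 [-10  -6   0   3  -1  10   3 -11  -5  -6 -11 -10 -13 -10 -10   1   1  -5
   -4  -8  -4 -10]
 [-11 -10  -8   2  -1  12  18   7 -14 -10  -8 -10 -14  -7   1  -2  -3  -4
   -4  -8 -12 -10]
 [ -8  -7  -4   1   0   1  32  45   9  -6  -6  -4  -6   2   0  -2  -4  -2
   -6  -9  -6 -11]
 [ -4  -9 -10  -4  -2   0   0   0  -6  -8  -5  -5  -4  -6  -7  -6  -2  -8
  -10 -12  -6 -12]
 [ -3  -9 -10  -8  -7   0   2  -2  -2  -3  -4  -6  -6  -4  -4  -3  -6  -7
   
[... 630 characters left out ...]
0), np.float64(-2.0)))
(2706, -100, (np.float64(1.0), np.float64(-6.0)))
(2706, -97, (np.float64(6.0), np.float64(1.0)))
(2706, -94, (np.float64(6.0), np.float64(1.0)))
(2706, -91, (np.float64(6.0), np.float64(1.0)))
(2706, -88, (np.float64(6.0), np.float64(1.0)))
(2706, -85, (np.float64(6.0), np.float64(1.0)))
(2706, -82, (np.float64(6.0), np.float64(1.0)))
(2706, -79, (np.float64(6.0), np.float64(1.0)))
(2706, -76, (np.float64(6.0), np.float64(1.0)))
212 [485.35494678 144.91772245 190.98124208] ((485.34332275390625, 145.90077209472656), (13.326957702636719, 85.62394714355469), 1.0724749565124512)
-0.2801973961793683
lean along handle 0.07806630458046107 103.04984455788446 188.7867944674238
```

```bash
sed -e 's/-6,6.1,1/-2,2.1,0.5/g' -e "s/e=(((g\*.8\*M+b-y)\*~hand)\*\*2).sum()/e=min((((g*kk*M-7-y)*~hand*W)**2).sum() for kk in(.3,.45,.6,.8))/" -e "s/    out=\[\]/    out=[];W=np.zeros(y.shape);W[6:13,3:19]=1/" -e "s/print(np.round(y).astype(int))/pass/" fit.py > fit2.py; python3 fit2.py pics/w8t.npz
```

```text
ref (np.float64(14136.36738915844), np.float64(485.5), np.float64(146.5), -16, array([99.57001585, -6.05568226]))
(1781, -40, (np.float64(-2.0), np.float64(2.0)))
(1800, -52, (np.float64(1.0), np.float64(-2.0)))
(1800, -49, (np.float64(0.5), np.float64(-2.0)))
(1802, -97, (np.float64(-2.0), np.float64(-2.0)))
(1802, -94, (np.float64(-2.0), np.float64(-2.0)))
(1802, -91, (np.float64(-2.0), np.float64(-2.0)))
(1802, -88, (np.float64(-2.0), np.float64(-2.0)))
(1802, -85, (np.float64(-2.0), np.float64(-2.0)))
(1802, -82, (np.float64(-2.0), np.float64(-2.0)))
(1802, -79, (np.float64(-2.0), np.float64(-2.0)))
(1802, -76, (np.float64(-2.0), np.float64(-2.0)))
(1802, -73, (np.float64(-2.0), np.float64(-2.0)))
```

```bash
sed -i -e "s/red=cv2.resize(((t\[...,0\]-t\[...,2\])/red=cv2.resize(((t[...,0]-1.6*t[...,1])/" -e 's/>25/>10/' fit2.py; python3 fit2.py pics/w8t.npz
python3 - <<'E'
import numpy as np
t=np.load('pics/w8t.npz')['p'];print(t[239:245,167:175].tolist())
E
```

```text
ref (np.float64(14136.36738915844), np.float64(485.5), np.float64(146.5), -16, array([99.57001585, -6.05568226]))
(3370, -58, (np.float64(0.0), np.float64(-1.0)))
(3650, -55, (np.float64(1.0), np.float64(-0.5)))
(3694, -52, (np.float64(0.0), np.float64(-1.0)))
(4263, -49, (np.float64(0.0), np.float64(-2.0)))
(4611, -61, (np.float64(1.5), np.float64(1.5)))
(5136, -46, (np.float64(0.0), np.float64(-2.0)))
(5326, -43, (np.float64(0.0), np.float64(-2.0)))
(5897, -40, (np.float64(0.0), np.float64(-2.0)))
(6137, -37, (np.float64(0.0), np.float64(-2.0)))
(6631, -64, (np.float64(-1.5), np.float64(-2.0)))
(6992, -34, (np.float64(0.0), np.float64(-2.0)))
(7046, -70, (np.float64(2.0), np.float64(-0.5)))
[[[58, 26, 28], [54, 25, 25], [46, 18, 17], [49, 20, 20], [45, 18, 15], [44, 17, 17], [37, 16, 16], [34, 12, 15]], [[26, 26, 25], [39, 40, 37], [60, 62, 69], [76, 80, 87], [65, 68, 75], [60, 64, 68], [56, 59, 63], [41, 44, 44]], [[24, 18, 18], [25, 19, 23], [60, 54, 47], [82, 84, 80], [72, 74, 84], [75, 77, 81], [73, 74, 80], [74, 74, 85]], [[23, 21, 20], [23, 23, 24], [36, 32, 22], [72, 65, 50], [83, 81, 75], [69, 72, 85], [73, 75, 84], [69, 73, 79]], [[48, 52, 49], [20, 17, 18], [26, 22, 23], [63, 50, 24], [78, 62, 25], [64, 60, 53], [62, 63, 68], [61, 62, 67]], [[69, 69, 73], [46, 46, 48], [18, 17, 17], [37, 35, 36], [46, 47, 47], [33, 35, 40], [33, 36, 42], [31, 31, 36]]]
```

```bash
python3 - <<'E'
from h import *
p,d=get_image('side');cv2.imwrite('pics/f_s.png',p[...,::-1]);s=observe();print(s['clock'],s['wrist_force'])
p,d=get_image('top');np.savez('pics/f_t.npz',p=p,d=d)
E
python3 fit2.py pics/f_t.npz|head -6
```

```text
13.4 [ 0.3687022  -0.26235995 -1.11101649]
ref (np.float64(14136.36738915844), np.float64(485.5), np.float64(146.5), -16, array([99.57001585, -6.05568226]))
(3255, -58, (np.float64(0.0), np.float64(-1.0)))
(3689, -52, (np.float64(-0.5), np.float64(-1.0)))
(3706, -55, (np.float64(0.5), np.float64(-0.5)))
(4387, -49, (np.float64(-0.5), np.float64(-2.0)))
(4560, -61, (np.float64(1.5), np.float64(1.5)))
```

View pics/f_s.png

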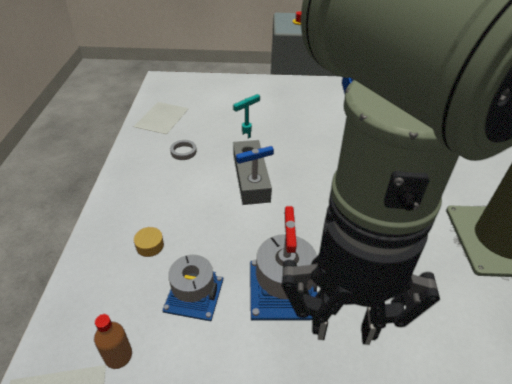

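>>> {"op": "step_arm", "data": {
  "series": [0.45,0,0,0,0,0,0,0.45,0,0,0,0,0,0]
}}

```text
clock: 13.7
tool_pos: [451.7, 373.2, 282.9]
tool_rot: [-2.307, -2.12, 0.041]
wrist_force: [0.3, -0.2, -0.6]
width: 0.449
```

```bash
python3 -c "
from station import *
print(observe()['clock']);print(finish_job())"
```

```text
13.7
the job is handed in; nothing more can be done
None
```

I took the red key from the rack, lowered its fork over the yellow bar in the larger holder, and turned it clockwise. The turning moment stayed near 0.15 N m, then climbed to 0.7 N m, which I took as the stop. I backed off 4°, released the key and moved the arm well clear. The job was handed in at 13.7 s.

**Key and rack:** in the last images the red key stands upright on the well floor, about 1 mm from centre. The blue key is still in the rack, the turquoise key was left alone, and the fingers never went below the faceplate.

**Bar at its stop:** a model fit to the small visible yellow end puts the bar at about -58°, against marks at -57.7°. This check is weak, because the key hides most of the bar: fits from -52° to -58° were nearly as good.

**Readings that disagreed:**
- The moment rose at a handle angle near -94°, where I expected about -87°. After release the handle settled at about -90°, so I put the difference down to the arm and grip giving a little.
- Lowering the key slightly before release gave a contact force of about 5 N with the key still about 3 mm above where I expected the floor. It dropped to the floor once released.

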